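Put the setting block away and hold the probe fixture closed

TASK

The red setting block is still standing under the stop bolt of the blue probe test fixture: slide it out, put it fully home in its own red-marked slot of the rack and let go of it. Then press the black cross handle of the fixture's spring lever down with the gripper's fingers until the pointer stands in the green band, never letting it run into the red, and finish holding it there: the lever springs up if released. Leave the blue block and the other things on the table where they are.

Things in the scene. Friction and masses are not known exactly. Their poses are not given: they have to be found in the camera images.
- fixture: Hand-operated probe test fixture, fixed: blue base plate 200 (x) x 170 (y) x 15 mm high, centred 5 mm in +x of the origin, which lies at table height. In this frame the lever reaches in -x (towards the robot) over y = 0. A black nest with an LED heat sink (x -15 to 35, y +-35, 52 mm high) stands under the lever's brass probes.
- lever_hinge (a point): Hinge of the lever, 95 mm above the table, axis along the fixture's y, between two aluminium cheeks (34 mm in x, y +-27 mm, 111 mm high). The aluminium lever, 16 mm wide, rises from here at 0.2 rad towards the robot when released and ends 190 mm away in the black cross handle.
- bolt_tip (a point): Tip of the stop bolt (10 mm diameter) that hangs from the lever; released it is 83.5 mm above the table, at x = -60, y = 0 mm in the fixture's frame. Moves with the lever.
- scale_green (a point): Middle of the green band on the upright white scale post (24 mm wide, 130 mm high, at x = -12, y = -45 mm in the fixture's frame), which faces the robot. A red band lies below the green one. A black pointer on the lever moves down along it.
- lever (a joint): Angle of the lever in rad: 0 released (up), growing as the handle is pressed down; end 0.52. The pointer is in the green band from 0.28 to 0.42 and in the red from 0.46 on. A spring lifts it: about 2 N at the handle at first, 7 N in the green band. With the setting block under the bolt it can go down only about 0.03.
- handle_top (a point): Point on top of the black cross handle, at its middle, with the lever released 142 mm above the table; it moves with the lever and sinks about 66 mm (moving under 15 mm horizontally) by joint value 0.35, i.e. 19 mm per 0.1 rad.
- red_block: Red setting block, loose, about 0.18 kg: steel foot 24 (x) x 80 (y) x 65 mm high with a red grip tab on it. Origin at the centre of its underside. At the start it stands on the fixture's plate (15 mm up), axes along the fixture's, the -y end of its foot under the bolt (3.5 mm gap). It comes out only sideways, along the fixture's +y: at least 55 mm before lifting.
- red_tab (a point): Centre of the top of the red block's grip tab: 16 (x) x 24 (y) mm, rising from the foot at 65 mm to 115 mm above the block's underside, centred at y = +18 mm in the block. At the start about 48 mm beside the lever. Take it from above, near its top, fingers closing along the block's x. Axes are the block's.
- rack: Plywood base of the block rack, 240 (x) x 140 (y) x 8 mm, fixed; origin at the centre of its underside. Three slots stand on it in a row along its x, 78 mm apart, all with its yaw; their order varies. Tall dark lamp heads stand on the table to the left of it (y above about 0.27 m) and close beside the arm at its start: first move the gripper inward (-y) and up, clear of them.
- slot_red_floor (a point): Centre of the inner floor of the slot with red end plates, the red block's own; axes are the slot's. A grey pocket open at the top, 30 (x) x 86 (y) mm inside, 24 mm deep (3 mm play all round a block's foot), walls 6 mm, a coloured plate 12 mm thick at each y end; floor 14 mm, rim 38 mm above the table. The block may stand in it either way round.
- slot_blue_floor (a point): The same for the slot with blue end plates, which holds the blue block.
- slot_yellow_floor (a point): The same for the slot with yellow end plates, which is empty and stays empty.
- blue_block: Blue setting block, the same shape as the red one, standing in the blue slot; leave it.
- meter: Dark multimeter lying on the table, 145 x 70 x 43 mm; leave it.
- red_tape: Roll of red tape lying on the table, 62 mm across, 21 mm high; leave it.

How it is judged:
By the outcome, as a careful person would: the job done as asked, in the order asked, and still so for the second after the job is handed in, while the arm keeps its last pose, push and grip.
It also fails if it takes over 51 s, if anything falls off the work surface, if the arm or the gripper's body presses on something with over 40 N, if the wrist force passes 120 N, or if a joint passes its speed limit or range.

ROBOT

A 6-joint arm with a two-finger parallel gripper is mounted at the origin on a cart in front of the work surface, level with it; the furniture and walls round the work are solid. World frame = base frame: x ahead of the robot, y to its left, z up, the work surface at z = 0. Lengths are in m, angles in rad, forces in N, time in s.
With the tool pointing down it reaches from about 0.275 to 0.85 m from the base axis. Payload 19 kg.
Tool frame: the origin (TCP) lies on the centre line of the jaws, within the pads' length; the fingertips stand 8 mm ahead of it and the grasp point (between the pads) lies 11 mm behind it; z points along the fingers, y is the line along which they close (so a half turn about z gives the same grasp; the last joint's range is limited). The gripper opens to 85 mm and grips with 20 to 120 N. Pads are 22 mm wide; open, the fingers measure 114 mm over their backs; the gripper's body (76 mm by 85 mm) begins 54 mm behind the grasp point. The pads swing forward as they close: fully open they stand 13 mm farther back than shut.
Start: joints at [1.199, 0.15, 1.437, -0, 1.554, -0.134], TCP at [0.135, 0.559, 0.219] pointing down, gripper open.
Joint ranges: [-2.8, 2.8], [-0.68, 2.1], [0.12, 2.68], [-1.39, 4.53], [0.16, 2.79], [-2.81, 2.81]. Speed limits (rad/s): [1.89, 1.89, 2.22, 3.01, 3.01, 3.01].

INTERFACE

Orientations are given as a 3x3 rotation matrix whose columns are the frame's x, y, z axes.
In Python, from station import read_state, optics, workorder gives the robot as it stands.
- The arm moves only by the tool drive_tool, never from a script. Its arguments are lists of equal length, an entry for each row: "jaw": the finger opening in mm, from 0 to 85.4; "travel": the shift along the tool's x, y, z in mm, a list of three; "turn": the turn, a rotation vector about the tool's x, y, z in degrees, a list of three. A call has 1 to 5 rows; each row is the pose to reach, as a shift and turn from the pose commanded when the call began, along the tool's axes at that moment; what a row does not reach only later rows make up. A row lasts 1/12 s, in which the tool goes at most 41.7 mm and 7.16 degrees, less where a joint would pass 70% of its speed; a pose out of reach is approached as far as the arm can. A call with a gripper value outside its range is refused whole. The fingers move at their own pace and stop on an object; the grip force is fixed at half the most. Time passes only in rows, so rows that repeat a pose let the fingers close. It gives the time, the measured TCP pose, the force, the opening and the grip force at its end, in the units of the state.
- read_state(): the state, without advancing time (a new reading comes with each control period).
- optics.get_image(name): name is "scene" or "top" or "wrist"; returns a dict with "frame" (400x640x3 uint8, red, green, blue), "camera_matrix" (3x3 intrinsics, pixels), "extrinsics" (4x4, takes a point from camera to world coordinates); the wrist camera has in their place "mount" (4x4, takes a point from camera to tool coordinates, whose origin is the TCP and whose axes are the flange's). Camera axes: x right, y up, looking along -z (the intrinsics and any distortion apply to the point x, -y, -z); pixel columns grow to the right and rows downward; lengths in m; the calibration is good to about 2 mm. A picture is of the moment at which its call begins: read the wrist's pose just before it. There is no depth.
- workorder.hand_in(): hands the job in; it is judged then, once.
The state is a dict: "t": time; "joints": joint angles; "qd": joint speeds; "tau": joint torques, N m; "tool_pos": TCP position; "tcp_rot": TCP orientation; "force": force on the tool from outside, world axes, zero at the start; "torque": the same for the moment, N m; "finger_gap": opening from 0.0 (shut) to 1.0 (fully open); "gripper_force": force on a finger pad.
Only numpy, scipy, OpenCV 4.12 (cv2) and the standard library are available. Lean on these libraries where they do the work, as an engineer would, in place of code of your own. Each camera call takes 0.05 s, during which the arm holds its last target. There are 200 camera calls.

## Working session

There is one attempt and no reset: what is moved stays moved. The work goes in short steps, Python scripts to look and compute and a tool call to move; the robot and the scene stay as the last step left them, time stands still between calls to the robot, and variables do not carry over. Pictures are saved under pics/ and viewed, at most 10 in all, crops included, and the job is handed in when it is done.

Besides the shell and the picture viewer there is one more tool, called after "Emit:" as a command line: name --argument value ..., lists and objects as JSON in quotes. drive_tool: Moves the arm, as the interface text tells. Its arguments: {"type":"object","properties":{"jaw":{"type":"array","items":{"type":"number"}},"travel":{"type":"array","items":{"type":"array","items":{"type":"number"}}},"turn":{"type":"array","items":{"type":"array","items":{"type":"number"}}}},"required":["jaw","travel","turn"]}

```bash
mkdir -p pics; cat > h.py <<'E'
import numpy as np, cv2
from station import read_state, optics, workorder
def snap(name,fn):
    s=read_state(); d=optics.get_image(name); cv2.imwrite('pics/'+fn,cv2.cvtColor(d['frame'],cv2.COLOR_RGB2BGR))
    K=np.array(d['camera_matrix'])
    if name=='wrist':
        T=np.eye(4);T[:3,:3]=s['tcp_rot'];T[:3,3]=s['tool_pos'];E=T@np.array(d['mount'])
    else:E=np.array(d['extrinsics'])
    np.savez('pics/'+fn+'.npz',K=K,E=E); print(name,[k for k in d],d.get('distortion'))
def load(fn):
    z=np.load('pics/'+fn+'.npz');return z['K'],z['E']
def at_z(fn,u,v,z):
    K,E=load(fn);r=np.linalg.inv(K)@[u,v,1];r=E[:3,:3]@[r[0],-r[1],-r[2]];o=E[:3,3];return o+r*(z-o[2])/r[2]
def proj(fn,p):
    K,E=load(fn);c=E[:3,:3].T@(np.asarray(p)-E[:3,3]);q=K@[c[0],-c[1],-c[2]];return q[:2]/q[2]
def tool(dw):
    return np.array(read_state()['tcp_rot']).T@np.asarray(dw)*1000
E
python3 - <<'E'
from h import *
snap('top','top1.png');snap('scene','scene1.png')
s=read_state();print(s)
a=cv2.imread('pics/top1.png');print(a.shape)
for f in('top1.png','scene1.png'):print(load(f))
E
```

```text
top ['frame', 'camera_matrix', 'extrinsics'] None
scene ['frame', 'camera_matrix', 'extrinsics'] None
{'t': 0.1, 'joints': array([ 1.19899111e+00,  1.50942662e-01,  1.43795219e+00,  5.54451599e-06,
        1.55378831e+00, -1.33998665e-01]), 'qd': array([ 0.00135577, -0.00090357, -0.00187194, -0.00043113,  0.00013299,
        0.0015286 ]), 'tau': array([ 4.52251261e-03, -7.14387703e+01, -5.71782339e+01, -1.29690470e-04,
        7.39739451e-03, -2.87199862e-05]), 'tool_pos': array([0.13538638, 0.55859859, 0.21843939]), 'tcp_rot': array([[-9.71856973e-01,  2.35571354e-01, -4.01343843e-04],
       [ 2.35571648e-01,  9.71856456e-01, -1.01398199e-03],
       [ 1.51183494e-04, -1.07999070e-03, -9.99999405e-01]]), 'force': array([-0.83424758,  0.68164356, -0.13869499]), 'torque': array([ 0.02590808, -0.04062064, -0.01795119]), 'gripper_force': 0.0, 'finger_gap': 1.001115189333506}
(400, 640, 3)
(array([[391.09344946,   0.        , 320.57239247],
       [  0.        , 391.09344946, 201.73148992],
       [  0.        ,   0.        ,   1.        ]]), array([[-0.02018588,  0.99520584, -0.09569677,  0.43215263],
       [-0.99939476, -0.0227974 , -0.02627514, -0.16824918],
       [-0.02833081,  0.09510846,  0.99506369,  1.09210304],
       [ 0.        ,  0.        ,  0.        ,  1.        ]]))
(array([[511.47240317,   0.        , 321.90795884],
       [  0.        , 511.47240317, 199.54684433],
       [  0.        ,   0.        ,   1.        ]]), array([[ 0.46326047,  0.42389253, -0.77827043, -0.53336912],
       [-0.88608442,  0.2370332 , -0.39833362, -0.71187233],
       [ 0.01562529,  0.87414551,  0.48541268,  0.80183613],
       [ 0.        ,  0.        ,  0.        ,  1.        ]]))
```

View pics/top1.png

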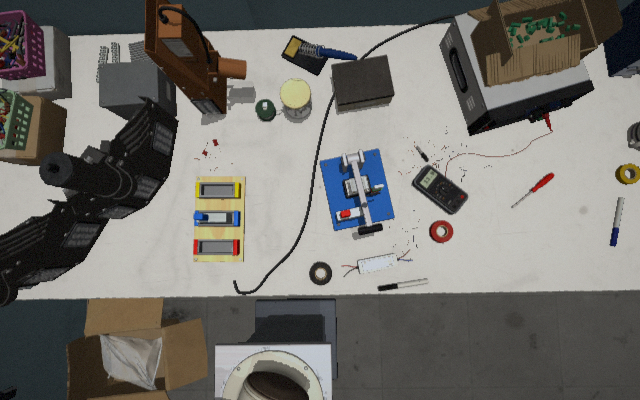

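View pics/scene1.png

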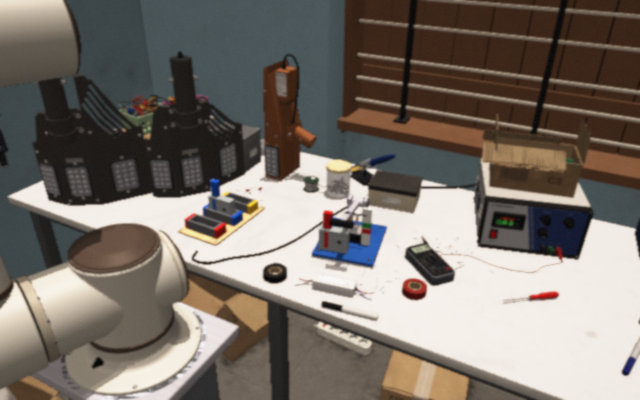

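The top view shows the rack at about (218,220), slots yellow, blue and red from top to bottom, with red at (217,247). The fixture is at (358,190), the red tab at (346,214) and the handle at (370,229). I'll enlarge that area.

```bash
python3 - <<'E'
from h import *
a=cv2.imread('pics/top1.png')
c=np.hstack([a[170:270,185:255],a[140:240,310:400]])
cv2.imwrite('pics/crop1.png',cv2.resize(c,None,fx=5,fy=5,interpolation=cv2.INTER_CUBIC))
print(proj('top1.png',[0,0,0]),proj('top1.png',[0.135,.559,.219]))
E
```

```text
[272.70588146 402.08263538] [  3.82845541 381.63125932]
```

View pics/crop1.png

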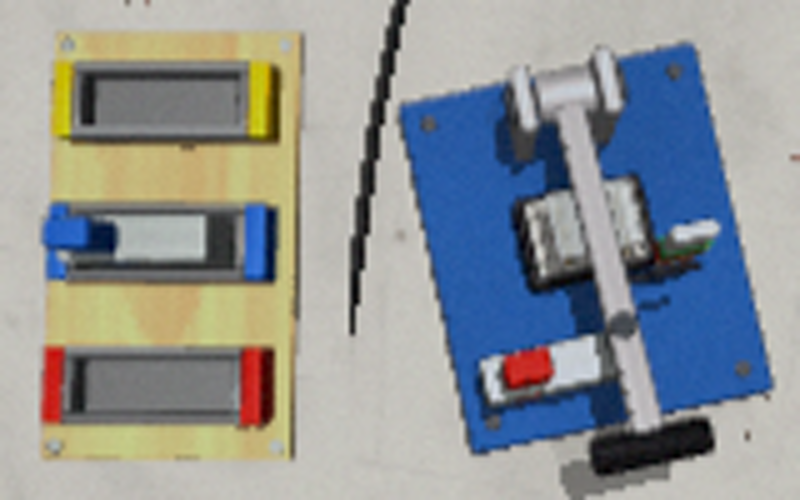

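The crop shows the plate corners at (402,103), (693,43), (773,388) and (474,452), and the tab top centred at (527,367). The rack corners are (55,32), (302,32), (292,460) and (40,458), and the red slot spans (44–270, 347–424).

```bash
python3 - <<'E'
from h import *
f='top1.png'
R=lambda X,Y,z:at_z(f,310+(X+.5-350)/5-.5,140+(Y+.5)/5-.5,z)
L=lambda X,Y,z:at_z(f,185+(X+.5)/5-.5,170+(Y+.5)/5-.5,z)
def fit(P,w,h): # P: far-left, far-right, near-right, near-left
    P=np.array(P)[:,:2];print(np.linalg.norm(np.roll(P,-1,0)-P,axis=1))
    c=P.mean(0);dx=P[0]+P[1]-P[2]-P[3];dy=P[0]+P[3]-P[1]-P[2];
    y1=np.arctan2(dx[1],dx[0]);y2=np.arctan2(-dy[0],dy[1]);print(c,y1,y2);return c,(y1*w+y2*h)/(w+h)
c,y=fit([R(402,103,.015),R(693,43,.015),R(773,388,.015),R(474,452,.015)],200,170)
ax=np.array([np.cos(y),np.sin(y)]);ay=np.array([-ax[1],ax[0]]);o=c-.005*ax
print('fix origin',o,y)
t=R(527,367,.13)[:2];d=t-o;print('tab',t,d@ax,d@ay)
print('expected tab ~(-60,48)',o-.06*ax+.048*ay)
print('handle px', R(652,440,.142), R(652,440,.142)[:2]-o, (R(652,440,.142)[:2]-o)@ax,(R(652,440,.142)[:2]-o)@ay)
c,y=fit([L(55,32,.008),L(302,32,.008),L(292,460,.008),L(40,458,.008)],240,140)
ax=np.array([np.cos(y),np.sin(y)]);print('rack',c,y,'red',c-.078*ax)
P=[L(44,347,.038),L(265,347,.038),L(270,424,.038),L(44,424,.038)]
fit(P,42,110)
E
```

```text
[0.16592339 0.19721492 0.16770678 0.19873067]
[ 0.57000384 -0.24036912] 0.18483248608575342 0.1850218450810565
fix origin [ 0.56508908 -0.24128846] 0.18491948886737913
tab [ 0.49544873 -0.20240875] -0.06130434953933267 0.051021437130912
expected tab ~(-60,48) [ 0.49728638 -0.20513885]
handle px [ 0.4579807  -0.26139703  0.142     ] [-0.10710838 -0.02010857] -0.1089796084998692 -7.200014870534321e-05
[0.14060164 0.23891226 0.14053379 0.23868694]
[0.49652509 0.1452131 ] -0.024807975288382685 -0.025597579547954597
rack [0.49652509 0.1452131 ] -0.02509888212085655 red [0.41854966 0.14717061]
[0.12050937 0.04139237 0.12276213 0.04139565]
[0.41812728 0.14516396] 0.03829399711929925 -0.019647601936767848
```

Emit:
drive_tool --jaw '[85, 85, 85, 85, 85]' --travel '[[-13, -28, -20], [-26, -56, -40], [-39, -84, -60], [-52, -112, -80], [-65, -139, -100]]' --turn '[[0, 0, 0], [0, 0, 0], [0, 0, 0], [0, 0, 0], [0, 0, 0]]'

```text
t: 0.52
tool_pos: [0.1657, 0.4068, 0.3196]
tcp_rot: [[-0.972, 0.235, -0.0], [0.235, 0.972, -0.001], [0.0, -0.001, -1.0]]
force: [0.9, -0.1, 0.3]
finger_gap: 0.998
gripper_force: 0.0
```

```bash
cat >> h.py <<'E'
from scipy.spatial.transform import Rotation as Ro
def go(x,y,z,yaw,zdown=True):
    # yaw = world angle of tool y axis (deg); tool z down
    s=read_state();R=np.array(s['tcp_rot']);a=np.radians(yaw)
    Y=np.array([np.cos(a),np.sin(a),0]);Z=np.array([0,0,-1.]);X=np.cross(Y,Z);G=np.c_[X,Y,Z]
    print('t %.2f pos %s F %s gap %.3f gf %.1f'%(s['t'],s['tool_pos'].round(4),s['force'].round(1),s['finger_gap'],s['gripper_force']))
    print('travel',(R.T@(np.array([x,y,z])-s['tool_pos'])*1000).round(1),'turn',np.degrees(Ro.from_matrix(R.T@G).as_rotvec()).round(2))
E
python3 - <<'E'
from h import *
go(.497,-.205,.30,10.6)
E
```

```text
t 0.52 pos [0.1657 0.4068 0.3196] F [ 0.9 -0.1  0.3] gap 0.998 gf 0.0
travel [-465.9 -516.7   19.8] turn [-3.00e-02  1.00e-02  6.58e+01]
```

Emit:
drive_tool --jaw '[85, 85, 85, 85, 85]' --travel '[[-27, -30, 0], [-54, -60, 0], [-81, -90, 0], [-108, -120, 0], [-135, -150, 0]]' --turn '[[0, 0, 0], [0, 0, 0], [0, 0, 0], [0, 0, 0], [0, 0, 0]]'

```text
t: 0.93
tool_pos: [0.2609, 0.2309, 0.319]
tcp_rot: [[-0.972, 0.235, 0.0], [0.235, 0.972, 0.0], [-0.0, 0.0, -1.0]]
force: [1.3, 1.1, 0.4]
finger_gap: 0.993
gripper_force: 0.0
```

Emit:
drive_tool --jaw '[85, 85, 85, 85, 85]' --travel '[[-27, -30, 0], [-54, -60, 0], [-81, -90, 0], [-108, -120, 0], [-135, -150, 0]]' --turn '[[0, 0, 7], [0, 0, 14], [0, 0, 21], [0, 0, 28], [0, 0, 35]]'

```text
t: 1.35
tool_pos: [0.353, 0.0605, 0.3191]
tcp_rot: [[-0.678, 0.735, 0.001], [0.735, 0.678, 0.0], [-0.0, 0.0, -1.0]]
force: [1.6, 2.0, -0.5]
finger_gap: 1.0
gripper_force: 0.0
```

```bash
python3 - <<'E'
from h import *
go(.497,-.205,.30,10.6)
E
```

```text
t 1.35 pos [0.353  0.0605 0.3191] F [ 1.6  2.  -0.5] gap 1.000 gf 0.0
travel [-292.7  -74.3   19.2] turn [3.000e-02 1.000e-02 3.211e+01]
```

Emit:
drive_tool --jaw '[85, 85, 85, 85, 85]' --travel '[[-39, -10, 3], [-78, -20, 5], [-117, -30, 8], [-156, -40, 10], [-195, -49, 13]]' --turn '[[0, 0, 6], [0, 0, 12], [0, 0, 18], [0, 0, 24], [0, 0, 31]]'

```text
t: 1.77
tool_pos: [0.4505, -0.116, 0.3058]
tcp_rot: [[-0.203, 0.979, 0.0], [0.979, 0.203, -0.0], [-0.0, 0.0, -1.0]]
force: [0.9, 0.3, 0.1]
finger_gap: 0.991
gripper_force: 0.0
```

```bash
python3 - <<'E'
from h import *
go(.497,-.205,.30,10.6)
E
```

```text
t 1.77 pos [ 0.4505 -0.116   0.3058] F [0.9 0.3 0.1] gap 0.991 gf 0.0
travel [-96.6  27.5   5.8] turn [0.   0.01 1.1 ]
```

Emit:
drive_tool --jaw '[85, 85, 85, 50, 50]' --travel '[[-32, 9, 2], [-65, 18, 4], [-97, 27, 6], [-97, 27, 6], [-97, 27, 6]]' --turn '[[0, 0, 1], [0, 0, 1], [0, 0, 1], [0, 0, 1], [0, 0, 1]]'

```text
t: 2.18
tool_pos: [0.4968, -0.2041, 0.2987]
tcp_rot: [[-0.189, 0.982, -0.002], [0.982, 0.189, 0.001], [0.002, -0.002, -1.0]]
force: [-0.8, 1.0, -0.2]
finger_gap: 0.746
gripper_force: 0.0
```

```bash
python3 - <<'E'
from h import *
snap('wrist','w1.png');go(.497,-.205,.30,10.6)
print(proj('w1.png',[.497,-.205,.13]),proj('w1.png',[.4954,-.2024,.13]))
E
```

```text
wrist ['frame', 'camera_matrix', 'mount'] None
t 2.23 pos [ 0.4966 -0.2031  0.2994] F [-0.7  0.8 -0.2] gap 0.655 gf 0.0
travel [-2.   0.1 -0.6] turn [-0.06 -0.06  0.38]
[315.25786733 173.68706085] [314.26890855 171.12440243]
```

View pics/w1.png

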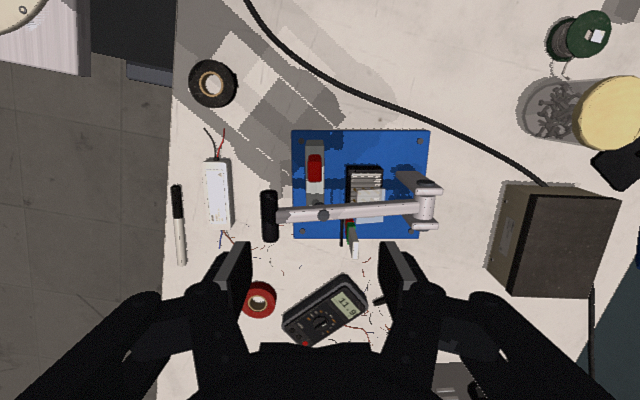

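The wrist view shows the red tab at (314,168), spanning (307–321, 154–182), with the lever handle at (269,216).

```bash
python3 - <<'E'
from h import *
f='w1.png';print(load(f)[1][:3,3])
a=cv2.imread('pics/w1.png');b=a[148:190,300:328].astype(int)
m=(b[:,:,2]>80)&(b[:,:,1]<70)
for r in range(0,42,2):print(148+r,np.where(m[r])[0][[0,-1]]+300 if m[r].any() else '',b[r,14])
for v in (154,168,182): print(v,at_z(f,314,v,.13))
E
```

```text
[ 0.48257439 -0.13069195  0.45323868]
148  [90 91 93]
150  [84 86 88]
152  [90 91 90]
154 [310 314] [36 41 84]
156 [315 315] [ 0  1 77]
158 [313 313] [ 8 12 80]
160 [316 316] [ 0  1 74]
162 [305 320] [  2  10 110]
164 [305 321] [  0   5 112]
166 [307 320] [  5   8 112]
168 [307 321] [  6  12 112]
170 [307 321] [  4  13 112]
172 [308 321] [  6  10 112]
174 [307 321] [  0   0 106]
176 [307 321] [  6   7 111]
178 [307 321] [  6   9 110]
180 [308 320] [  0   5 109]
182  [ 97 101 117]
184  [175 181 179]
186  [171 175 175]
188  [171 175 176]
154 [ 0.49157172 -0.18406922  0.13      ]
168 [ 0.49445777 -0.19905463  0.13      ]
182 [ 0.49742467 -0.21445982  0.13      ]
```

```bash
python3 - <<'E'
from h import *
go(.496,-.203,.107,10.6)
E
```

```text
t 2.23 pos [ 0.4966 -0.2031  0.2994] F [-0.7  0.8 -0.2] gap 0.655 gf 0.0
travel [ -0.   -0.3 192.4] turn [-0.06 -0.06  0.38]
```

Emit:
drive_tool --jaw '[45, 45, 45, 45, 45]' --travel '[[1, -1, 38], [1, -1, 76], [1, -1, 114], [1, -1, 150], [1, -1, 170]]' --turn '[[0, 0, 0], [0, 0, 0], [0, 0, 0], [0, 0, 0], [0, 0, 0]]'

```text
t: 2.65
tool_pos: [0.494, -0.2002, 0.1268]
tcp_rot: [[-0.192, 0.981, -0.003], [0.981, 0.192, 0.001], [0.002, -0.002, -1.0]]
force: [-0.1, -0.7, -0.4]
finger_gap: 0.529
gripper_force: 0.0
```

```bash
python3 - <<'E'
from h import *
go(.496,-.203,.107,10.6);snap('wrist','w2.png')
E
```

```text
t 2.65 pos [ 0.494  -0.2002  0.1268] F [-0.1 -0.7 -0.4] gap 0.529 gf 0.0
travel [-3.2  1.5 19.7] turn [-0.13 -0.11  0.49]
wrist ['frame', 'camera_matrix', 'mount'] None
```

View pics/w2.png

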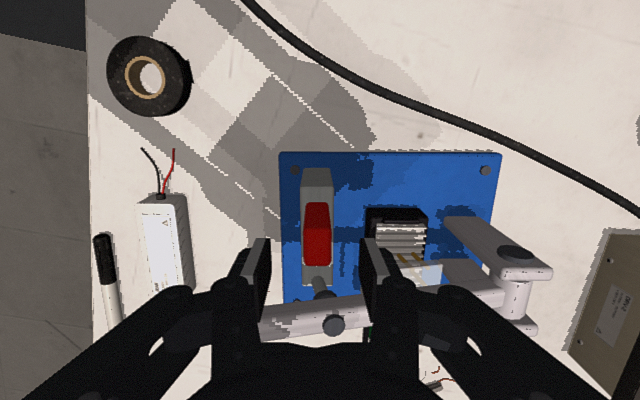

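The tab (302–332, 203–268) stands between the fingers, as intended. Next I descend the rest and grip.

```bash
python3 - <<'E'
from h import *
f='w2.png'
b=cv2.imread('pics/'+f)[195:275,317]
for r in range(0,80,4):print(195+r,b[r],end=';')
for v in(203,232,266):print(v,at_z(f,317,v,.13))
s=read_state();print(proj(f,np.array(s['tool_pos'])+[0,0,.003]),proj(f,[.4953,-.2025,.13]))
E
```

```text
195 [91 94 94];199 [92 94 96];203 [ 1  5 85];207 [12 10 84];211 [ 3  7 83];215 [11 10 85];219 [ 5 10 86];223 [ 2  8 83];227 [ 6 13 89];231 [  6  11 118];235 [ 11  13 121];239 [ 10  10 120];243 [ 11   6 120];247 [  0  10 119];251 [  7  10 118];255 [  5   9 119];259 [ 15  15 120];263 [  5   5 118];267 [95 96 95];271 [91 92 94];203 [ 0.49031712 -0.17695003  0.13      ]
232 [ 0.49354908 -0.19321416  0.13      ]
266 [ 0.49759865 -0.21359278  0.13      ]
[313.98950816 240.55895438] [316.83209072 247.77019403]
```

Emit:
drive_tool --jaw '[45, 45, 45, 10, 10]' --travel '[[-2, 1, 10], [-2, 1, 20], [-2, 1, 20], [-2, 1, 20], [-2, 1, 20]]' --turn '[[0, 0, 0], [0, 0, 0], [0, 0, 0], [0, 0, 0], [0, 0, 0]]'

```text
t: 3.12
tool_pos: [0.4974, -0.2041, 0.1112]
tcp_rot: [[-0.191, 0.982, 0.001], [0.982, 0.191, -0.001], [-0.001, 0.001, -1.0]]
force: [-0.4, 0.5, -0.5]
finger_gap: 0.252
gripper_force: 0.0
```

Emit:
drive_tool --jaw '[10, 10, 10, 10, 10]' --travel '[[0, 0, 0], [0, 0, 0], [0, 0, 0], [0, 0, 0], [0, 0, 0]]' --turn '[[0, 0, 0], [0, 0, 0], [0, 0, 0], [0, 0, 0], [0, 0, 0]]'

```text
t: 3.53
tool_pos: [0.4974, -0.2042, 0.1114]
tcp_rot: [[-0.191, 0.982, 0.002], [0.982, 0.191, -0.001], [-0.001, 0.001, -1.0]]
force: [-0.1, 0.9, 5.7]
finger_gap: 0.162
gripper_force: 59.0
```

Emit:
drive_tool --jaw '[10, 10, 10, 10, 10]' --travel '[[0, 0, -1], [10, 0, -1], [25, 0, -1], [40, 0, -1], [55, 0, -1]]' --turn '[[0, 0, 0], [0, 0, 0], [0, 0, 0], [0, 0, 0], [0, 0, 0]]'

```text
t: 3.95
tool_pos: [0.4859, -0.1484, 0.111]
tcp_rot: [[-0.191, 0.982, -0.0], [0.982, 0.191, 0.0], [0.0, -0.0, -1.0]]
force: [0.3, 0.2, -1.6]
finger_gap: 0.158
gripper_force: 59.7
```

Emit:
drive_tool --jaw '[10, 10, 10, 10, 10]' --travel '[[15, 0, 0], [25, 0, 0], [30, 0, -5], [30, 0, -30], [30, 0, -60]]' --turn '[[0, 0, 0], [0, 0, 0], [0, 0, 0], [0, 0, 0], [0, 0, 0]]'

```text
t: 4.37
tool_pos: [0.4797, -0.1195, 0.1706]
tcp_rot: [[-0.192, 0.981, -0.003], [0.981, 0.192, 0.001], [0.002, -0.003, -1.0]]
force: [0.9, -0.7, -0.5]
finger_gap: 0.164
gripper_force: 59.7
```

```bash
python3 - <<'E'
from h import *
go(.419,.165,.20,-1.4)
E
```

```text
t 4.37 pos [ 0.4797 -0.1195  0.1706] F [ 0.9 -0.7 -0.5] gap 0.164 gf 59.7
travel [291.   -5.1 -28.9] turn [-0.17 -0.08 12.47]
```

Emit:
drive_tool --jaw '[10, 10, 10, 10, 10]' --travel '[[38, -6, -10], [76, -12, -20], [114, -18, -30], [152, -20, -30], [190, -20, -30]]' --turn '[[0, 0, 3], [0, 0, 6], [0, 0, 9], [0, 0, 12], [0, 0, 12.5]]'

```text
t: 4.78
tool_pos: [0.4239, 0.0636, 0.2022]
tcp_rot: [[0.03, 1.0, 0.002], [1.0, -0.03, -0.0], [-0.0, 0.002, -1.0]]
force: [1.5, 0.4, -3.0]
finger_gap: 0.163
gripper_force: 59.7
```

```bash
python3 - <<'E'
from h import *
go(.419,.165,.20,-1.4)
E
```

```text
t 4.78 pos [0.4239 0.0636 0.2022] F [ 1.5  0.4 -3. ] gap 0.163 gf 59.7
travel [101.2  -7.9   2.1] turn [ 0.11  0.01 -0.32]
```

Emit:
drive_tool --jaw '[10, 10, 10, 10, 10]' --travel '[[35, -3, 0], [70, -6, 0], [97, -7, 0], [97, -7, 0], [97, -7, 0]]' --turn '[[0, 0, 0], [0, 0, 0], [0, 0, 0], [0, 0, 0], [0, 0, 0]]'

```text
t: 5.2
tool_pos: [0.4199, 0.1604, 0.2012]
tcp_rot: [[0.023, 1.0, -0.0], [1.0, -0.023, -0.0], [-0.0, -0.0, -1.0]]
force: [-0.1, -0.6, -2.4]
finger_gap: 0.159
gripper_force: 59.7
```

```bash
python3 - <<'E'
from h import *
go(.419,.165,.20,-1.4);snap('wrist','w3.png');snap('top','top2.png')
a=cv2.imread('pics/top2.png')[170:270,185:255]
w=cv2.imread('pics/w3.png')
cv2.imwrite('pics/c3.png',np.hstack([cv2.resize(w,(480,300)),cv2.resize(a,(210,300),interpolation=cv2.INTER_CUBIC)]))
E
```

```text
t 5.20 pos [0.4199 0.1604 0.2012] F [-0.1 -0.6 -2.4] gap 0.159 gf 59.7
travel [ 4.5 -1.   1.2] turn [-0.    0.01  0.08]
wrist ['frame', 'camera_matrix', 'mount'] None
top ['frame', 'camera_matrix', 'extrinsics'] None
```

View pics/w3.png

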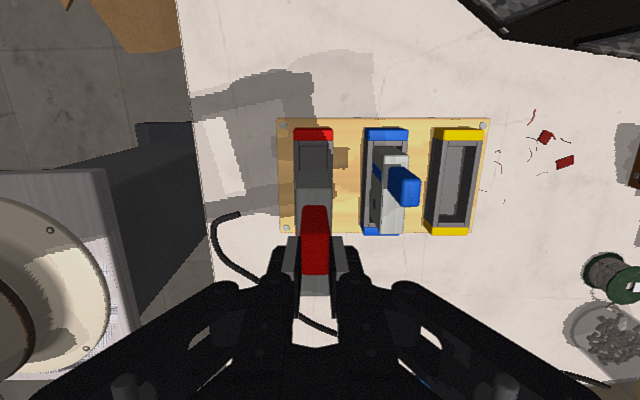

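The wrist view shows the red slot ahead of the held block, with its far end plate at (294–333, 128–140) and the block tab at (302–327, 206–273). An enlarged crop should give finer edges.

```bash
python3 - <<'E'
from h import *
a=cv2.imread('pics/w3.png')
c=a[115:275,265:425]
cv2.imwrite('pics/c3.png',cv2.resize(c,(600,600),interpolation=cv2.INTER_CUBIC))
E
```

```text
(no output)
```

View pics/c3.png

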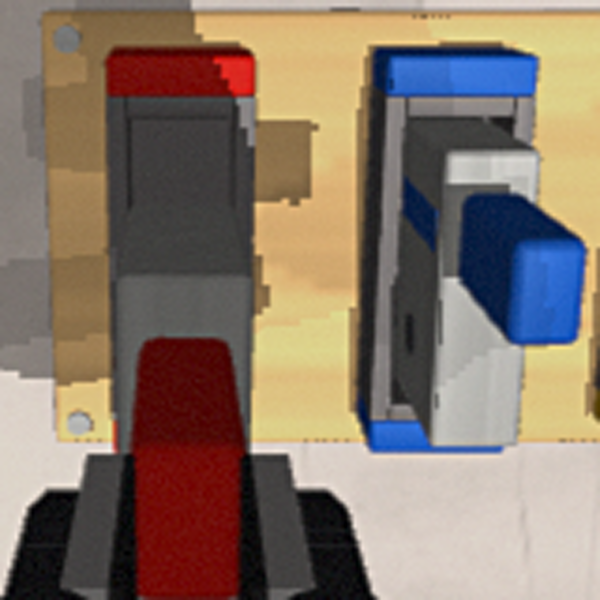

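Edges in the crop: slot inner end at row 96, outer walls at columns 107 and 255. Foot far top edge is at row 275, columns 117–252; tab top far edge is at row 445, columns 135–245.

```bash
python3 - <<'E'
from h import *
f='w3.png'
C=lambda X,Y,z:at_z(f,265+(X+.5)/3.75-.5,115+(Y+.5)/3.75-.5,z)
def p(n,v):print(n,np.round(v[:3],4))
l,r=C(107,96,.038),C(255,96,.038);p('wallL',l);p('wallR',r);p('mid',(l+r)/2)
l,r=C(107,48,.038),C(255,48,.038);p('plate far mid',(l+r)/2)
zf=.2012-.1114+.08
l,r=C(117,275,zf),C(252,275,zf);p('footL',l);p('footR',r);p('mid',(l+r)/2)
zt=zf+.05
l,r=C(135,445,zt),C(243,445,zt);p('tabL',l);p('tabR',r);p('mid',(l+r)/2)
# blue slot
p('blue far inner mid',(C(373,96,.038)+C(537,96,.038))/2);p('blue near outer',C(435,452,.038))
p('rack corners',C(42,12,.008));p('',C(55,440,.008))
p('tcp',read_state()['tool_pos'])
E
```

```text
wallL [0.3982 0.1965 0.038 ]
wallR [0.4392 0.1956 0.038 ]
mid [0.4187 0.196  0.038 ]
plate far mid [0.419 0.209 0.038]
footL [0.4082 0.1825 0.1698]
footR [0.4311 0.182  0.1698]
mid [0.4196 0.1822 0.1698]
tabL [0.4131 0.1737 0.2198]
tabR [0.4272 0.1734 0.2198]
mid [0.4201 0.1735 0.2198]
blue far inner mid [0.4945 0.1943 0.038 ]
blue near outer [0.4934 0.0867 0.038 ]
rack corners [0.3778 0.2179 0.008 ]
 [0.3738 0.0799 0.008 ]
tcp [0.4202 0.1589 0.2011]
```

```bash
python3 - <<'E'
from h import *
go(.4192,.1648,.142,-1.4)
E
```

```text
t 5.30 pos [0.4202 0.1589 0.2011] F [-0.4  0.5 -1.6] gap 0.164 gf 59.7
travel [ 5.9 -1.1 59.1] turn [-0.    0.03 -0.07]
```

Emit:
drive_tool --jaw '[10, 10, 10, 10, 10]' --travel '[[5, -1, 0], [5, -1, 30], [5, -1, 58], [5, -1, 58], [5, -1, 58]]' --turn '[[0, 0, 0], [0, 0, 0], [0, 0, 0], [0, 0, 0], [0, 0, 0]]'

```text
t: 5.72
tool_pos: [0.419, 0.1637, 0.1429]
tcp_rot: [[0.027, 1.0, -0.002], [1.0, -0.027, -0.001], [-0.001, -0.002, -1.0]]
force: [0.3, 0.3, -0.0]
finger_gap: 0.157
gripper_force: 59.7
```

```bash
python3 - <<'E'
from h import *
go(.4192,.1648,.1105,-1.4);snap('wrist','w4.png');go(.4192,.1648,.1105,-1.4)
a=cv2.imread('pics/w4.png')[80:320,240:400]
cv2.imwrite('pics/c4.png',cv2.resize(a,(400,600),interpolation=cv2.INTER_CUBIC))
E
```

```text
t 5.72 pos [0.419  0.1637 0.1429] F [ 0.3  0.3 -0. ] gap 0.157 gf 59.7
travel [ 1.1  0.3 32.4] turn [-0.11  0.03 -0.15]
wrist ['frame', 'camera_matrix', 'mount'] None
t 5.77 pos [0.4197 0.164  0.1442] F [-0.5  0.2 -0.2] gap 0.160 gf 59.7
travel [ 0.8 -0.6 33.7] turn [ 0.02  0.   -0.14]
```

View pics/c4.png

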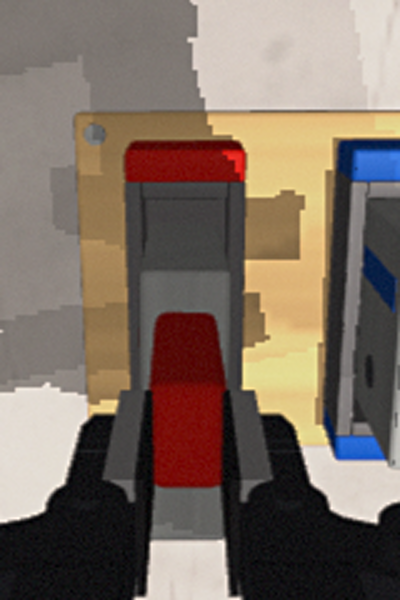

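The slot's inner plate edge is at row 181, columns 127–244. The foot's far top edge is at row 270, columns 140–230, and its near edge is at row 538, columns 152–226. Plate far edge is at row 141.

```bash
python3 - <<'E'
from h import *
f='w4.png'
C=lambda X,Y,z:at_z(f,240+(X+.5)/2.5-.5,80+(Y+.5)/2.5-.5,z)[:2].round(4)
print('slot',C(127,181,.038),C(244,181,.038),C(185,141,.038))
zf=.1435-.1114+.08
print('foot',C(140,270,zf),C(230,270,zf),C(152,538,zf),C(226,538,zf))
print('tab',C(152,381,zf+.05),C(223,381,zf+.05),C(152,486,zf+.05),C(223,486,zf+.05))
E
```

```text
slot [0.3987 0.1969] [0.4388 0.1959] [0.419 0.21 ]
foot [0.4073 0.1862] [0.4301 0.1856] [0.4071 0.1068] [0.4281 0.1063]
tab [0.4123 0.1779] [0.426  0.1776] [0.4113 0.1548] [0.4257 0.1544]
```

Emit:
drive_tool --jaw '[10, 10, 10, 10, 10]' --travel '[[0, -0.5, 6], [0, -0.5, 13], [0, -0.5, 20], [0, -0.5, 26], [0, -0.5, 30]]' --turn '[[0, 0, 0], [0, 0, 0], [0, 0, 0], [0, 0, 0], [0, 0, 0]]'

```text
t: 6.18
tool_pos: [0.4186, 0.1643, 0.1122]
tcp_rot: [[0.026, 1.0, -0.001], [1.0, -0.026, -0.0], [-0.0, -0.001, -1.0]]
force: [-0.2, -0.3, -2.2]
finger_gap: 0.158
gripper_force: 59.6
```

Emit:
drive_tool --jaw '[10, 10, 10, 10, 10]' --travel '[[0, 0, 1], [0, 0, 2], [0, 0, 3], [0, 0, 3], [0, 0, 3]]' --turn '[[0, 0, 0], [0, 0, 0], [0, 0, 0], [0, 0, 0], [0, 0, 0]]'

```text
t: 6.6
tool_pos: [0.4192, 0.1644, 0.1106]
tcp_rot: [[0.026, 1.0, 0.001], [1.0, -0.026, -0.0], [0.0, 0.001, -1.0]]
force: [-0.2, -1.5, 4.9]
finger_gap: 0.159
gripper_force: 60.4
```

Emit:
drive_tool --jaw '[40, 40, 40, 40, 40]' --travel '[[0, 0, 0], [0, 0, 0], [0, 0, 0], [0, 0, 0], [0, 0, 0]]' --turn '[[0, 0, 0], [0, 0, 0], [0, 0, 0], [0, 0, 0], [0, 0, 0]]'

```text
t: 7.02
tool_pos: [0.4188, 0.1644, 0.11]
tcp_rot: [[0.026, 1.0, -0.0], [1.0, -0.026, -0.0], [-0.0, -0.0, -1.0]]
force: [0.5, 0.6, 1.0]
finger_gap: 0.468
gripper_force: 0.0
```

Emit:
drive_tool --jaw '[40, 40, 40, 40, 40]' --travel '[[0, 0, -20], [0, 0, -60], [0, 0, -100], [0, 0, -140], [0, 0, -150]]' --turn '[[0, 0, 0], [0, 0, 0], [0, 0, 0], [0, 0, 0], [0, 0, 0]]'

```text
t: 7.43
tool_pos: [0.42, 0.1646, 0.2661]
tcp_rot: [[0.026, 1.0, 0.007], [1.0, -0.026, 0.001], [0.002, 0.007, -1.0]]
force: [1.1, -0.7, 1.1]
finger_gap: 0.469
gripper_force: 0.0
```

```bash
python3 - <<'E'
from h import *
go(.46,-.261,.25,10.6);snap('wrist','w5.png')
E
```

```text
t 7.43 pos [0.42   0.1646 0.2661] F [ 1.1 -0.7  1.1] gap 0.469 gf 0.0
travel [-424.5   50.8   15.8] turn [  0.41  -0.04 -12.08]
wrist ['frame', 'camera_matrix', 'mount'] None
```

View pics/w5.png

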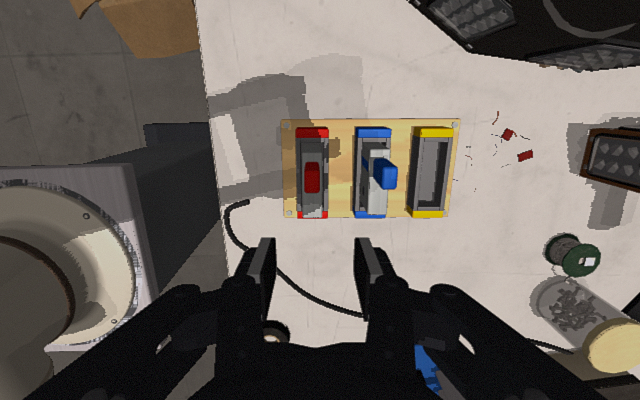

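The red block stands in the red slot, tab at (312,177), with its foot level inside the pocket. Next is the handle.

Emit:
drive_tool --jaw '[0, 0, 0, 0, 0]' --travel '[[-38, 5, 1], [-76, 10, 2], [-114, 15, 3], [-152, 20, 4], [-190, 24, 5]]' --turn '[[0, 0, -3], [0, 0, -6], [0, 0, -9], [0, 0, -12], [0, 0, -12]]'

```text
t: 7.9
tool_pos: [0.4377, -0.0279, 0.2547]
tcp_rot: [[-0.187, 0.982, -0.0], [0.982, 0.187, -0.0], [-0.0, -0.0, -1.0]]
force: [-0.4, 0.6, 0.2]
finger_gap: -0.002
gripper_force: 0.0
```

```bash
python3 - <<'E'
from h import *
print(at_z('w1.png',269,216,.142),proj('w1.png',[.458,-.2614,.142]))
go(.459,-.261,.25,10.6)
E
```

```text
[ 0.45571212 -0.25856219  0.142     ] [270.68206363 218.73899215]
t 7.90 pos [ 0.4377 -0.0279  0.2547] F [-0.4  0.6  0.2] gap -0.002 gf 0.0
travel [-233.   -22.6    4.7] turn [-0.    0.    0.16]
```

Emit:
drive_tool --jaw '[0, 0, 0, 0, 0]' --travel '[[-40, -4, 1], [-80, -8, 2], [-120, -12, 3], [-160, -16, 4], [-200, -20, 5]]' --turn '[[0, 0, 0], [0, 0, 0], [0, 0, 0], [0, 0, 0], [0, 0, 0]]'

```text
t: 8.32
tool_pos: [0.4543, -0.2286, 0.2496]
tcp_rot: [[-0.182, 0.983, -0.0], [0.983, 0.182, 0.0], [0.0, -0.0, -1.0]]
force: [1.2, 0.2, -0.4]
finger_gap: -0.002
gripper_force: 0.0
```

```bash
python3 - <<'E'
from h import *
go(.457,-.260,.17,10.6)
E
```

```text
t 8.32 pos [ 0.4543 -0.2286  0.2496] F [ 1.2  0.2 -0.4] gap -0.002 gf 0.0
travel [-31.4  -3.1  79.6] turn [-0.01 -0.01 -0.1 ]
```

Emit:
drive_tool --jaw '[0, 0, 0, 0, 0]' --travel '[[-31, -3, 0], [-31, -3, 30], [-31, -3, 60], [-31, -3, 80], [-31, -3, 80]]' --turn '[[0, 0, 0], [0, 0, 0], [0, 0, 0], [0, 0, 0], [0, 0, 0]]'

```text
t: 8.73
tool_pos: [0.4559, -0.2566, 0.1655]
tcp_rot: [[-0.182, 0.983, -0.005], [0.983, 0.182, 0.004], [0.005, -0.005, -1.0]]
force: [-0.6, 1.2, -0.4]
finger_gap: 0.002
gripper_force: 0.0
```

```bash
python3 - <<'E'
from h import *
go(.457,-.260,.142,10.6)
E
```

```text
t 8.73 pos [ 0.4559 -0.2566  0.1655] F [-0.6  1.2 -0.4] gap 0.002 gf 0.0
travel [-3.7  0.6 23.4] turn [-0.26 -0.29 -0.11]
```

Press in small steps down to the touching height, then onward.

Emit:
drive_tool --jaw '[0, 0, 0, 0, 0]' --travel '[[-2, 0, 8], [-2, 0, 16], [-2, 0, 24], [-2, 0, 32], [-2, 0, 36]]' --turn '[[0, 0, 0], [0, 0, 0], [0, 0, 0], [0, 0, 0], [0, 0, 0]]'

```text
t: 9.15
tool_pos: [0.4578, -0.2593, 0.1333]
tcp_rot: [[-0.183, 0.983, -0.0], [0.983, 0.183, 0.0], [0.0, -0.0, -1.0]]
force: [-0.4, 0.6, -0.7]
finger_gap: -0.003
gripper_force: 0.0
```

```bash
python3 - <<'E'
from h import *
go(.454,-.2605,.084,10.6)
E
```

```text
t 9.15 pos [ 0.4578 -0.2593  0.1333] F [-0.4  0.6 -0.7] gap -0.003 gf 0.0
travel [-0.5 -3.9 49.3] turn [-0.02 -0.01 -0.07]
```

Emit:
drive_tool --jaw '[0, 0, 0, 0, 0]' --travel '[[0, -1, 5], [0, -1, 10], [0, -1, 10], [0, -1, 10], [0, -1, 10]]' --turn '[[0, 0, 0], [0, 0, 0], [0, 0, 0], [0, 0, 0], [0, 0, 0]]'

```text
t: 9.57
tool_pos: [0.4569, -0.2597, 0.1244]
tcp_rot: [[-0.183, 0.983, 0.0], [0.983, 0.183, -0.0], [-0.0, 0.0, -1.0]]
force: [-1.6, 0.7, 3.2]
finger_gap: 0.002
gripper_force: 1.5
```

```bash
python3 - <<'E'
from h import *
go(.454,-.2605,.084,10.6);snap('wrist','w6.png');snap('scene','s6.png')
go(.454,-.2605,.084,10.6)
p=[.5651-.012*.983+.045*-.184*-1,-.2413-.012*.184-.045*.983,.1]
print(proj('s6.png',p),proj('w6.png',p))
u,v=proj('s6.png',p).astype(int)
s=cv2.imread('pics/s6.png')[v-50:v+50,u-60:u+40];w=cv2.imread('pics/w6.png')[100:400,180:460]
cv2.imwrite('pics/c6.png',np.hstack([cv2.resize(w,(400,430)),cv2.resize(s,(400,430),interpolation=cv2.INTER_CUBIC)]))
E
```

```text
t 9.57 pos [ 0.4569 -0.2597  0.1244] F [-1.6  0.7  3.2] gap 0.002 gf 1.5
travel [-0.3 -3.  40.4] turn [ 0.01  0.01 -0.08]
wrist ['frame', 'camera_matrix', 'mount'] None
scene ['frame', 'camera_matrix', 'extrinsics'] None
t 9.67 pos [ 0.457  -0.2597  0.1244] F [-2.4  0.4  3.1] gap 0.001 gf 1.5
travel [-0.2 -3.1 40.4] turn [ 0.01  0.02 -0.08]
[367.15406589 217.88740233] [458.63166308 287.61619363]
```

Emit:
drive_tool --jaw '[0, 0, 0, 0, 0]' --travel '[[0, -1, 8], [0, -2, 16], [0, -2, 24], [0, -3, 32], [0, -3, 36]]' --turn '[[0, 0, 0], [0, 0, 0], [0, 0, 0], [0, 0, 0], [0, 0, 0]]'

```text
t: 10.08
tool_pos: [0.4539, -0.2602, 0.087]
tcp_rot: [[-0.182, 0.983, 0.0], [0.983, 0.182, 0.0], [0.0, 0.0, -1.0]]
force: [-0.8, -1.9, 5.5]
finger_gap: -0.002
gripper_force: 2.7
```

Emit:
drive_tool --jaw '[0, 0, 0]' --travel '[[0, 0, 0], [0, 0, 0], [0, 0, 0]]' --turn '[[0, 0, 0], [0, 0, 0], [0, 0, 0]]'

```text
t: 10.33
tool_pos: [0.454, -0.2602, 0.0883]
tcp_rot: [[-0.183, 0.983, -0.0], [0.983, 0.183, -0.0], [-0.0, -0.0, -1.0]]
force: [-1.1, -1.0, 4.5]
finger_gap: -0.002
gripper_force: 2.5
```

```bash
python3 - <<'E'
from h import *
go(.454,-.2605,.084,10.6);snap('wrist','w7.png');snap('scene','s7.png')
u,v=367,218
s=cv2.imread('pics/s7.png')[v-50:v+50,u-70:u+30];w=cv2.imread('pics/w7.png')[100:400,180:460]
cv2.imwrite('pics/c7.png',np.hstack([cv2.resize(w,(320,343)),np.zeros((343,4,3),np.uint8),cv2.resize(s,(343,343),interpolation=cv2.INTER_CUBIC)]))
E
```

```text
t 10.33 pos [ 0.454  -0.2602  0.0883] F [-1.1 -1.   4.5] gap -0.002 gf 2.5
travel [-0.3 -0.   4.3] turn [-0.    0.   -0.08]
wrist ['frame', 'camera_matrix', 'mount'] None
scene ['frame', 'camera_matrix', 'extrinsics'] None
```

View pics/c7.png

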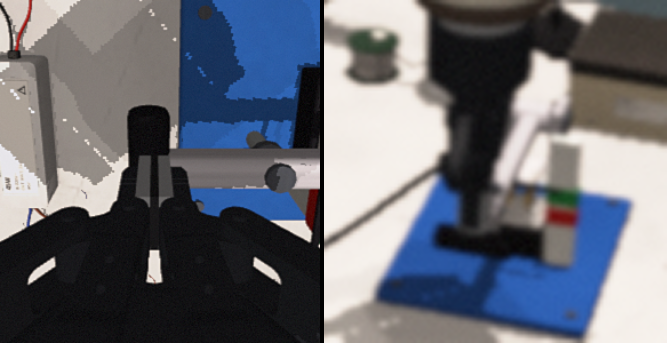

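The fingers press on the black bar in the left half, and the bar is at (490,240) in the right half. The green band is at rows 190–208 and the red just below it. The pointer isn't clear by eye, so I'll compare the lever's model with pixel values.

```bash
python3 - <<'E'
from h import *
yaw=.185;c,s=np.cos(yaw),np.sin(yaw);o=np.array([.565,-.2413])
W=lambda x,y,z:np.r_[o+x*np.array([c,s])+y*np.array([-s,c]),z]
hx=-.109+.186-.0018
for f in('scene1.png','s6.png','s7.png'):
  print(f)
  for q in(0,.13,.2,.28,.33,.42):
    a=.2-q;P=lambda y:W(hx-.19*np.cos(a),y,.095+.19*np.sin(a))
    print(q,*(proj(f,P(y)).round(1) for y in(.03,0,-.03)))
for f in('scene1.png','s6.png','s7.png'):
  g=cv2.imread('pics/'+f);gg=g.sum(2)//3
  print(f);print('cols 324..368')
  for v in range(206,246,2):print(v,gg[v,326:376:2], [int(k) for k in g[v,366]])
E
```

```text
scene1.png
0 [330.  221.2] [341.6 223.2] [353.3 225.2]
0.13 [329.4 230.1] [340.9 232.1] [352.5 234.2]
0.2 [329.2 234.6] [340.7 236.7] [352.2 238.7]
0.28 [329.2 239.5] [340.5 241.6] [352.  243.7]
0.33 [329.2 242.4] [340.5 244.5] [351.9 246.6]
0.42 [329.4 247.2] [340.6 249.3] [351.9 251.4]
s6.png
0 [330.  221.2] [341.6 223.2] [353.3 225.2]
0.13 [329.4 230.1] [340.9 232.1] [352.5 234.2]
0.2 [329.2 234.6] [340.7 236.7] [352.2 238.7]
0.28 [329.2 239.5] [340.5 241.6] [352.  243.7]
0.33 [329.2 242.4] [340.5 244.5] [351.9 246.6]
0.42 [329.4 247.2] [340.6 249.3] [351.9 251.4]
s7.png
0 [330.  221.2] [341.6 223.2] [353.3 225.2]
0.13 [329.4 230.1] [340.9 232.1] [352.5 234.2]
0.2 [329.2 234.6] [340.7 236.7] [352.2 238.7]
0.28 [329.2 239.5] [340.5 241.6] [352.  243.7]
0.33 [329.2 242.4] [340.5 244.5] [351.9 246.6]
0.42 [329.4 247.2] [340.6 249.3] [351.9 251.4]
scene1.png
cols 324..368
206 [238 239 238 238 238 238 238 237 234 214 153 125 187 220 214 155 140 146
 125 130 107 164 203 193 175] [103, 106, 112]
208 [238 238 238 238 238 238 237 221 151 104 135 177 218 217 172 145 217 231
 201 207 212 231
[... 6459 characters left out ...]
  60  71  64  38  28  42  52  64  99  96
 108 110 105 100 101 103 104] [93, 100, 122]
236 [108  80  23   8  15  21  29  38  40  29  23  16  12  11  12  14  18  49
 113 120 120 119 114 106 106] [113, 121, 128]
238 [100  73  23   6  11  12  13  12  15  13  10  14  11  12  11   6   9  47
 110 122 122 121 112 108 107] [115, 123, 128]
240 [ 96  88  62  48  37  25  18  14  14  11  12  12  14   7  13   8  13  51
 114 122 121 119 112 108 108] [115, 122, 127]
242 [ 97  97  96  94  89  84  74  58  50  28  18  15  23  41  35  23  21  55
 115 124 120 118 112 109 110] [114, 121, 126]
244 [ 97  97  98  98  96  97  96  94  84  53  44  56  84  97  93  89  68  62
  96 110 111 115 111 110 110] [111, 111, 113]
```

Tracking the bar end (col 332, row 222→225→237) and the pointer (col 364, row 215.5→216.5→223.7), the lever is at about 0.24, just above the green band. It needs about 20 mm more.

Emit:
drive_tool --jaw '[0, 0, 0, 0, 0]' --travel '[[0, 0, 5], [0, 0, 10], [0, 0, 14], [0, 0, 14], [0, 0, 14]]' --turn '[[0, 0, 0], [0, 0, 0], [0, 0, 0], [0, 0, 0], [0, 0, 0]]'

```text
t: 10.85
tool_pos: [0.4542, -0.2603, 0.0745]
tcp_rot: [[-0.183, 0.983, 0.0], [0.983, 0.183, -0.0], [-0.0, 0.0, -1.0]]
force: [0.1, -0.2, 6.3]
finger_gap: -0.001
gripper_force: 3.0
```

```bash
cat > m.py <<'E'
from h import *
import sys
fn=sys.argv[1];go(.454,-.2605,.07,10.6);snap('scene',fn)
for f in('scene1.png','s6.png','s7.png',fn):
  g=cv2.imread('pics/'+f).sum(2)/3
  r=(200-g[210:260,331:334].mean(1)).clip(140)-140;d=(g[200:244,362:367].mean(1)-cv2.imread('pics/s7.png').sum(2)[200:244,362:367].mean(1)/3)
  print(f,'bar',[(210+i,int(x)) for i,x in enumerate(r) if x>10]);print(' pointer diff vs s7',[(200+i,round(x)) for i,x in enumerate(d) if abs(x)>6])
E
python3 m.py s8.png
```

```text
t 10.85 pos [ 0.4542 -0.2603  0.0745] F [ 0.1 -0.2  6.3] gap -0.001 gf 3.0
travel [-0.2 -0.2  4.5] turn [ 0.02  0.02 -0.08]
scene ['frame', 'camera_matrix', 'extrinsics'] None
scene1.png bar [(219, 25), (220, 33), (221, 39), (222, 45), (223, 47), (224, 39)]
 pointer diff vs s7 [(212, -8), (213, -13), (214, -30), (215, -44), (216, -26), (223, 8)]
s6.png bar [(221, 22), (222, 41), (223, 45), (224, 46), (225, 48), (226, 40), (227, 15), (251, 10), (255, 10), (257, 11)]
 pointer diff vs s7 [(215, -21), (216, -42), (217, -34), (218, -11), (223, 11), (224, 8)]
s7.png bar [(214, 12), (215, 19), (216, 27), (217, 29), (218, 25), (219, 16), (234, 32), (235, 43), (236, 47), (237, 47), (238, 49), (239, 39), (240, 11), (250, 10), (256, 10), (257, 13)]
 pointer diff vs s7 []
s8.png bar [(218, 16), (219, 18), (220, 22), (221, 25), (222, 25), (223, 25), (224, 21), (225, 14), (238, 22), (239, 42), (240, 47), (241, 47), (242, 48), (243, 44), (244, 22), (255, 10), (257, 11)]
 pointer diff vs s7 [(223, 9), (225, -8), (226, -9)]
```

Emit:
drive_tool --jaw '[0, 0, 0, 0, 0]' --travel '[[0, 0, 3], [0, 0, 7], [0, 0, 7], [0, 0, 7], [0, 0, 7]]' --turn '[[0, 0, 0], [0, 0, 0], [0, 0, 0], [0, 0, 0], [0, 0, 0]]'

```text
t: 11.32
tool_pos: [0.4544, -0.2602, 0.0677]
tcp_rot: [[-0.183, 0.983, 0.001], [0.983, 0.183, -0.0], [-0.0, 0.001, -1.0]]
force: [1.4, 1.2, 6.4]
finger_gap: -0.002
gripper_force: 3.3
```

```bash
python3 m.py s9.png | grep -A2 -E "^t |s9|scene1"
```

```text
t 11.32 pos [ 0.4544 -0.2602  0.0677] F [1.4 1.2 6.4] gap -0.002 gf 3.3
travel [-0.2 -0.5 -2.3] turn [ 0.06  0.03 -0.08]
scene ['frame', 'camera_matrix', 'extrinsics'] None
scene1.png bar [(219, 25), (220, 33), (221, 39), (222, 45), (223, 47), (224, 39)]
 pointer diff vs s7 [(212, -8), (213, -13), (214, -30), (215, -44), (216, -26), (223, 8)]
s6.png bar [(221, 22), (222, 41), (223, 45), (224, 46), (225, 48), (226, 40), (227, 15), (251, 10), (255, 10), (257, 11)]
--
s9.png bar [(220, 10), (221, 19), (222, 23), (223, 26), (224, 29), (225, 28), (226, 23), (227, 15), (240, 21), (241, 40), (242, 47), (243, 47), (244, 48), (245, 43), (246, 25), (250, 10), (256, 10), (257, 12)]
 pointer diff vs s7 [(223, 10), (226, -14), (227, -15)]
```

```bash
python3 -c "
from h import *
print(workorder.hand_in())"
```

```text
the job is handed in; nothing more can be done
None
```

I put the red block home in its red slot and released it, and the fingers now hold the handle down with the lever at about 0.33 rad, in the green band by pixel measurement. The job was handed in at about 11 s, and the hand-in gave no verdict.

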